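# Switch on the loaded block heater over the splash shield

## Task

Take the bent rod from its rest, reach over the splash shield with it and pull the switch lever of the heater place whose block holds the tubes fully over towards you; leave the other switch off, and keep the gripper itself off the heater. Then lay the rod gently back in both notches of its rest, the way it lay before, and let go. Do not knock the shield, shift the blocks or disturb anything else on the bench.

Things in the scene. Friction and masses are not known exactly. Their poses are not given: they have to be found in the camera images.
- rod_grip (a point): Centre of the black handle (70 mm long, 18 x 18 mm) of the loose bent steel rod (170 to 260 g, centre of mass within 15 mm of here). Axes: x along the handle to the bend, z up as it lies. The round 10 mm shaft runs from x = -90 (22 mm ball) through the handle to x = +175; there it bends square and a straight leg goes down to z = -110.
- rod_tip (a point): Lower end of the rod's leg: at (175, 0, -110) mm from rod_grip in the rod's axes.
- stand: Fixed grey rod rest, left or right: base 150 x 90 x 10 mm; two 10 mm thick posts at x = -55 and +55 with V notches (48 mm wide at the top, z = 157) carry the shaft either side of the handle. Origin under its centre, z up. The rod's handle lies centred at (0, 0, 140) mm, up to 15 mm off along x, rod x along stand x, leg hanging free.
- shield: Fixed splash shield of clear plastic with an aluminium frame, upright, 370 mm wide along its y, 150 mm high, frame 10 mm thick (foot 30 mm). Origin at the middle of its lower edge; x points through it away from the robot, towards the heater.
- heater: Fixed block heater behind the shield, white box 200 (x) x 240 (y) x 70 mm high. Origin under its centre, x points away from the robot. On top: lever pivots at (-50, +55, 70) mm (left) and (-50, -55, 70) (right); behind each lever the place it works, centred at (62, +55) and (62, -55), carrying an aluminium block.
- sw_left (a joint): Left switch lever (heater's +y side), rad. 0 = off, leaning 0.45 rad away from the robot; 0.9 = fully on, leaning 0.45 towards it. Starts within 0.1 of off. 55 mm long from the pivot, ending in a black paddle 22 mm wide, 26 long, 8 thick. Friction about 0.03 N m; it stays where it is left.
- sw_right (a joint): Right switch lever (heater's -y side), the same as the left.
- sw_left_tip (a point): Tip of the left lever, the middle of the paddle's end.
- sw_right_tip (a point): Tip of the right lever.
- tube_block_mid (a point): Centre of the loose aluminium block (60 x 60 x 40 mm) that holds four capped tubes, standing up to 28 mm above it; it stands on the left or the right place of the heater.
- empty_block_mid (a point): Centre of the loose aluminium block (60 x 60 x 40 mm) with four empty holes, on the other place.
- tube_rack: Bystander: fixed grey tube rack, 90 x 160 mm, 80 mm high with its tubes; origin under its centre.
- notepad: Bystander: fixed notepad, 90 x 120 x 8 mm, flat on the bench; origin under its centre.
- wash_bottle: Bystander: white bottle, 68 mm diameter, 170 mm high, origin under its centre.
- tip_box: Bystander: clear box, 85 x 120 x 60 mm, origin under its centre.
- beaker: Bystander: open glass beaker, 70 mm diameter, 90 mm high, origin under its centre.
- marker: Bystander: marker pen lying on the bench, 115 x 14 x 14 mm, origin under its centre.
- reagent_bottle: Bystander: amber jar, 56 mm diameter, 110 mm high, origin under its centre.
There are look-alikes about, which are no part of the job. What is shaped like the part that bears tube_block_mid but green is not meant.

How it is judged:
On the way, in this order (a step that is already met when the one before it is completed fails the run):
1. the rod is lifted off its rest (height (world z) of rod_grip above 0.17 m), for 0.2 s.
2. the switch of the place that holds the tube block is pulled over by the rod (the leg's end within 70 mm of the lever's tip) (((y of tube_block_mid in the frame of heater above 0 m and value of joint sw_left above 0.75 rad and distance between rod_tip and sw_left_tip below 0.07 m) or (not (y of tube_block_mid in the frame of heater above 0 m) and value of joint sw_right above 0.75 rad and distance between rod_tip and sw_right_tip below 0.07 m))), for 0.1 s.
At the end, for the whole second after the job is handed in: The tube block's switch is on (above 0.75 rad), the other off (below 0.2). The rod lies at rest in both notches as at the start: handle centre within 22 mm along the stand, 8 mm across and 8 mm in height of its place, leg down on the same side (end below 60 mm) (((y of tube_block_mid in the frame of heater above 0 m and value of joint sw_left above 0.75 rad and value of joint sw_right below 0.2 rad) or (not (y of tube_block_mid in the frame of heater above 0 m) and value of joint sw_right above 0.75 rad and value of joint sw_left below 0.2 rad)) and x of rod_grip in the frame of stand between -0.022 and 0.022 m and y of rod_grip in the frame of stand between -0.008 and 0.008 m and z of rod_grip in the frame of stand between 0.132 and 0.148 m and x of rod_tip in the frame of stand above 0.13 m and z of rod_tip in the frame of stand below 0.06 m and linear speed of rod below 0.02 m/s and velocity of joint each of sw_left, sw_right below 0.05 rad/s); the robot touches nothing.
It fails at once if the gripper or arm touches the heater, its switches (contact force between any of the fingers, the arm and heater above 0.5 N).
It fails at once if the shield is knocked (over 8 N) (contact force between shield and anything else above 8 N).
It fails at once if the switch of the empty block's place is moved (over 0.3 rad) ((y of tube_block_mid in the frame of heater above 0 m and value of joint sw_right above 0.3 rad) or (not (y of tube_block_mid in the frame of heater above 0 m) and value of joint sw_left above 0.3 rad)).
It fails at once if the rod is dropped or thrown on its rest (meets it at over 0.4 m/s) (horizontal distance between rod_grip and stand below 0.05 m and height (world z) of rod_grip below 0.155 m and linear speed of rod above 0.4 m/s).
It fails at once if a block on the heater is shifted by over 15 mm, another loose thing by over 30 mm, or the tube rack or notepad is knocked (over 10 N) (distance of any of tube_block_mid, empty_block_mid from where it was at the start of the episode above 0.015 m or distance of any of wash_bottle, tip_box, beaker, marker, reagent_bottle from where it was at the start of the episode above 0.03 m or contact force between any of tube_rack, notepad and the fingers above 10 N or contact force between any of tube_rack, notepad and the arm above 10 N or contact force between any of tube_rack, notepad and rod above 10 N).
It also fails if it takes over 54 s, if anything falls off the work surface, if the arm or the gripper's body presses on something with over 40 N, if the wrist force passes 120 N, or if a joint passes its speed limit or range.

## Robot

A 6-joint arm with a two-finger parallel gripper is mounted at the origin on the work surface. World frame = base frame: x ahead of the robot, y to its left, z up, the work surface at z = 0. Lengths are in m, angles in rad, forces in N, time in s.
With the tool pointing down it reaches from about 0.275 to 0.725 m from the base axis. Payload 15.9 kg.
Tool frame: the origin (TCP) lies midway between the tips of the shut fingers; the grasp point (between the pads) lies 19 mm behind it (arm.hold_point_z is the x of the grasp point in the tool frame, in m); x points along the fingers, z is the direction in which the jaws open and shut, and the axes are right-handed (so a half turn about x gives the same grasp; the last joint's range is limited). The gripper opens to 85 mm and grips with 20 to 120 N. Pads are 22 mm wide; open, the fingers measure 114 mm over their backs; the gripper's body (76 mm by 85 mm) begins 54 mm behind the grasp point. The pads swing forward as they close: fully open they stand 13 mm farther back than shut.
Start: joints at [1.214, 0.213, -0.034, 1.323, 0, 1.571], TCP at [0.175, 0.468, 0.231] pointing down, gripper open.
Joint ranges: [-2.98, 2.98], [-0.74, 1.72], [-1.14, 1.35], [-2.1, 2.04], [-1.57, 1.44], [-3.14, 3.14]. Speed limits (rad/s): [1.89, 1.89, 2.39, 2.57, 3.14, 3.14].

## Interface

Orientations are given as a unit quaternion [w, x, y, z].
In Python, from bench import arm, eyes gives the robot as it stands. The module is installed in compiled form; this text tells all that it offers. Calls block until the motion is done:
- arm.reach(position, orientation): joint-space move of the TCP to a pose.
- arm.move_linear(position, vel=0.15, ori=None, guard=None): straight line of the TCP; ori=None keeps the orientation; vel is the mean speed in m/s. With guard (N) it stops when the force on the tool has changed by that much, and returns True; else False.
- arm.movej(angles): joint-space move.
- arm.command_gripper(opening): finger opening in m; the grip force is fixed at half the most; returns when the fingers have stopped.
- arm.dwell(seconds).
- arm.solve_ik(position, orientation): joint angles nearest the present ones, or None.
- arm.read_state(): the state.
- eyes.capture(name): name is "scene" or "side" or "wrist"; returns a dict with "image" (400x640x3 uint8, red, green, blue), "camera_matrix" (3x3 intrinsics, pixels), "D" ([k1, k2, p1, p2, k3] as OpenCV has them; the pictures are not rectified), "R" (3x3) and "t" (3): a world point X has camera coordinates R X + t; the wrist camera has in their place "T_tool_cam" (4x4, takes a point from camera to tool coordinates, whose origin is the TCP and whose axes are the tool frame's). Camera axes: x right, y down, z forward; pixel columns grow to the right and rows downward; lengths in m; the calibration is good to about 2 mm. A picture is of the moment at which its call begins: read the wrist's pose just before it. There is no depth.
A pose or a line that the arm cannot do raises arm.PlanningError and nothing moves.
- arm.sign_off(): hands the job in, once; it reports no verdict.
The state is a dict: "t": time; "q": joint angles; "dq": joint speeds; "joint_torque": joint torques, N m; "eef_pos": TCP position; "tool_rot": TCP orientation; "wrist_force": force on the tool from outside, world axes, zero at the start; "ft_torque": the same for the moment, N m; "opening": finger opening in m.
Only numpy, scipy, OpenCV 4.12 (cv2) and the standard library are available. Lean on these libraries where they do the work, as an engineer would, in place of code of your own. Each camera call takes 0.05 s, during which the arm holds its last target. There are 200 camera calls.

## Working session

There is one attempt and no reset: what is moved stays moved. The work goes in short steps, each a Python script; the robot and the scene stay as the last script left them, time stands still between calls to the robot, and variables do not carry over. Pictures are saved under pics/ and viewed, about 8 in all and at most 12, crops included, and the job is handed in when it is done.

```bash
mkdir -p pics
cat > h.py <<'E'
import numpy as np, cv2, pickle
from bench import arm, eyes
def snap(n,tag):
    s=arm.read_state(); c=eyes.capture(n); c['eef']=s['eef_pos']; c['rot']=s['tool_rot']
    cv2.imwrite(f'pics/{tag}.png',cv2.cvtColor(c['image'],cv2.COLOR_RGB2BGR))
    pickle.dump(c,open(f'pics/{tag}.pkl','wb')); return c
E
python3 - <<'E'
from h import *
for n in('scene','side','wrist'):
    c=snap(n,n+'0'); print(n,c['camera_matrix'].tolist(),c['D'])
    if 'R' in c: print((-c['R'].T@c['t']),c['R'].tolist())
    else: print(c['T_tool_cam'])
print(arm.read_state(),arm.hold_point_z)
E
```

```text
scene [[452.0158299495174, 0.0, 317.77973224900893], [0.0, 452.0158299495174, 202.04645113896842], [0.0, 0.0, 1.0]] [-0.12067674  0.          0.          0.          0.        ]
[ 1.21512413 -0.70467669  1.22685307] [[0.7532516712777906, 0.6576990934037885, 0.006619837841671487], [0.5116907157126696, -0.5796476501426097, -0.6341775880127006], [-0.41326085124370454, 0.4810826376205915, -0.7731590810495237]]
side [[443.6930306187174, 0.0, 314.12008440470316], [0.0, 443.6930306187174, 200.8163905530595], [0.0, 0.0, 1.0]] [0.00282723 0.         0.         0.         0.        ]
[ 0.40202279 -0.87664523  0.96082375] [[0.9746310570228945, -0.2234753985640412, 0.012371294317021725], [-0.14394312555347458, -0.6681799177869304, -0.7299424457257899], [0.1713904294070474, 0.7096438146724695, -0.6833966469077632]]
wrist [[283.42041706371907, 0.0, 319.7163766401619], [0.0, 283.42041706371907, 195.7193365411862], [0.0, 0.0, 1.0]] [-0.00856548  0.          0.          0.          0.        ]
[[ 3.51183171e-05 -2.62720265e-01  9.64872044e-01 -1.41295726e-01]
 [-9.04164629e-04 -9.64871658e-01 -2.62720127e-01  6.67095821e-02]
 [ 9.99999591e-01 -8.63176885e-04 -2.71427040e-04  8.71205421e-05]
 [ 0.00000000e+00  0.00000000e+00  0.00000000e+00  1.00000000e+00]]
{'t': 0.15, 'q': array([ 1.21403459e+00,  2.13248557e-01, -3.48613515e-02,  1.32348281e+00,
        1.60247483e-05,  1.57081230e+00]), 'dq': array([-6.34437116e-06, -1.84053094e-04,  6.11289022e-04, -1.75900062e-04,
        9.22395105e-04, -1.12419964e-03]), 'joint_torque': array([-1.55337959e-03, -6.86403966e+01,  4.87248981e+01,  1.29011818e-02,
       -1.55027706e-04,  4.18838204e-05]), 'eef_pos': array([0.17453372, 0.46829704, 0.2309484 ]), 'tool_rot': array([ 0.580553  , -0.40349924,  0.58102199,  0.40318732]), 'wrist_force': array([0.33095475, 0.03592542, 0.20107263]), 'ft_torque': array([-0.00240101,  0.03489339, -0.00303467]), 'opening': 0.08548156513697891} -0.0187
```

View pics/scene0.png

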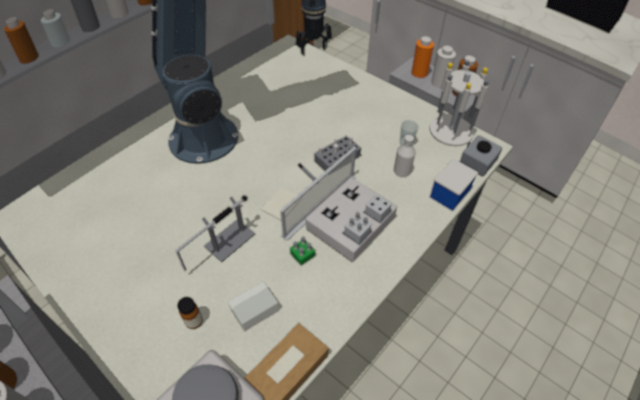

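View pics/side0.png

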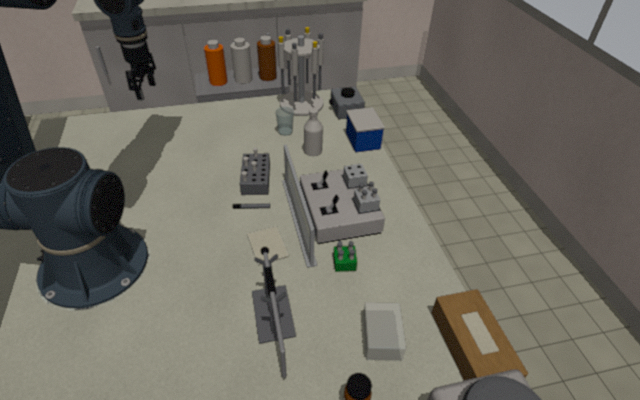

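The scene view shows the rod on its rest at about (215,230), with the shield at (320,195). The heater has the tube block at (358,228), the empty block at (378,207), and a green decoy at (303,250). In the side view the tube block is at (367,197), the near side, so it stands on the right (-y). The rod's leg points towards -y.

Run:
```python
import cv2
a=cv2.imread('pics/scene0.png')[130:280,170:400]; cv2.imwrite('pics/c1.png',cv2.resize(a,None,fx=3.4,fy=3.4,interpolation=cv2.INTER_CUBIC))
b=cv2.imread('pics/side0.png')
x=cv2.resize(b[230:380,235:305],None,fx=4,fy=4,interpolation=cv2.INTER_CUBIC)
y=cv2.resize(b[140:280,275:390],None,fx=4,fy=4,interpolation=cv2.INTER_CUBIC)
y=cv2.copyMakeBorder(y,0,40,0,0,cv2.BORDER_CONSTANT)
cv2.imwrite('pics/c2.png',cv2.hconcat([x,y]))
```

```text
(no output)
```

View pics/c1.png

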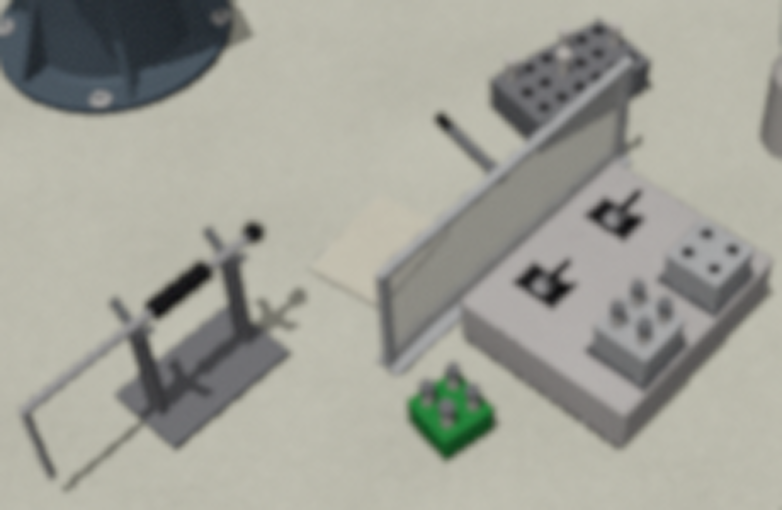

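View pics/c2.png

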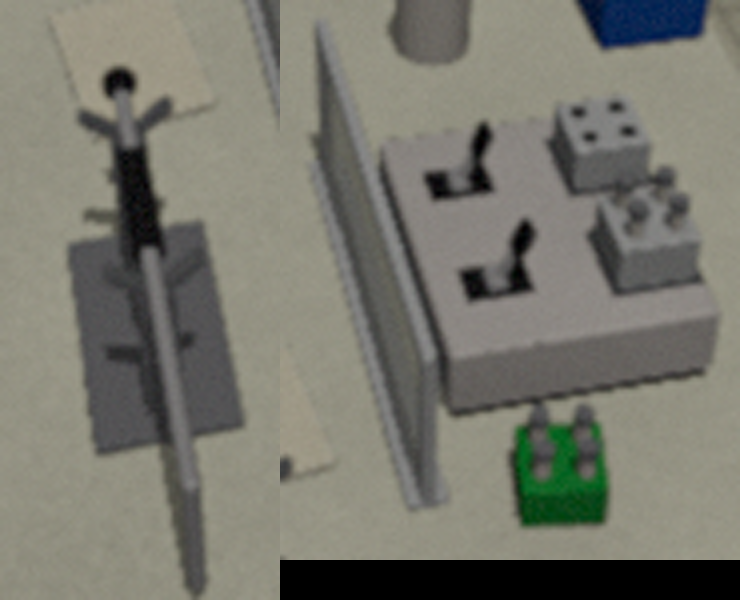

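c1 and c2 show the rod's ball, handle, bend and tip clearly, as well as the heater corners, lever tips and shield top ends. I'll triangulate them from both views.

```bash
cat >> h.py <<'E'
def ray(c,uv):
    p=cv2.undistortPoints(np.array([[uv]],float),c['camera_matrix'],c['D'])[0,0]
    d=np.array([*p,1.])
    if 'R' in c: o=-c['R'].T@c['t']; d=c['R'].T@d
    else:
        from scipy.spatial.transform import Rotation as Ro
        w,x,y,z=c['rot']; A=Ro.from_quat([x,y,z,w]).as_matrix(); T=c['T_tool_cam']
        o=np.array(c['eef'])+A@T[:3,3]; d=A@T[:3,:3]@d
    return o,d/np.linalg.norm(d)
def plane(c,uv,z):
    o,d=ray(c,uv); return o+d*(z-o[2])/d[2]
def tri(*rs):
    A=sum(np.eye(3)-np.outer(d,d) for o,d in rs); b=sum((np.eye(3)-np.outer(d,d))@o for o,d in rs)
    X=np.linalg.solve(A,b); return X,max(np.linalg.norm((np.eye(3)-np.outer(d,d))@(X-o)) for o,d in rs)
def load(t): return pickle.load(open(f'pics/{t}.pkl','rb'))
E
python3 - <<'E'
from h import *
np.set_printoptions(precision=4,suppress=True)
S=load('scene0');D=load('side0')
f=lambda u,v:(170+(u+.5)/3.4-.5,130+(v+.5)/3.4-.5)
g=lambda u,v:(235+(u+.5)/4-.5,230+(v+.5)/4-.5)
k=lambda u,v:(275+(u-279.5)/4-.5,140+(v+.5)/4-.5)
L=[('ball',(253,232),g,(118,82)),('h-',(207,267),g,(128,148)),('h+',(152,308),g,(150,252)),('bend',(25,410),g,(190,485)),('tip',(52,476),g,(197,592)),
('hLF',(622,162),k,(383,143)),('hRF',(465,308),k,(447,360)),('hRB',(622,415),k,(717,315)),('shR',(380,278),k,(430,360)),('shL',(630,60),k,(322,22)),
('tipR',(568,263),k,(527,226)),('tipL',(638,195),k,(486,127)),('tubeblk',(592,335),k,(597,215))]
for n,a,fn,b in L: print(n,*tri(ray(S,f(*a)),ray(D,fn(*b))))
print('LB',plane(S,f(768,262),.07),'hRF,LF,RB z.07',plane(S,f(465,308),.07),plane(S,f(622,415),.07),plane(D,k(447,360),.07),plane(D,k(717,315),.07),plane(D,k(383,143),.07))
for n,c,p in [('S',S,[f(282,352),f(178,445),f(120,395)]),('D',D,[g(68,243),g(205,222),g(243,425),g(97,452)])]:
  print('base',n,*[plane(c,q,.01)[:2] for q in p])
E
```

```text
ball [ 0.4507 -0.1697  0.1415] 0.00018153098081969798
h- [ 0.4497 -0.2248  0.1435] 0.0017231612681351794
h+ [ 0.4496 -0.2924  0.1415] 0.002836342537048045
bend [ 0.4479 -0.4341  0.1392] 0.0012893571961182617
tip [ 0.4468 -0.4359  0.0296] 0.002447576398235426
hLF [0.6111 0.1834 0.0615] 0.0017053913456561434
hRF [ 0.6096 -0.0548  0.0547] 0.0023441775263481116
hRB [ 0.8036 -0.0602  0.0662] 0.00023803665200405476
shR [ 0.578  -0.1324  0.1452] 0.0002970853839347788
shL [0.5745 0.2341 0.1474] 0.0009438953950097325
tipR [0.6798 0.0098 0.1147] 0.001629742460350915
tipL [0.6775 0.1185 0.1173] 0.0006463150840734938
tubeblk [ 0.735  -0.017   0.1144] 0.019411028964177946
LB [0.8022 0.1699 0.07  ] hRF,LF,RB z.07 [ 0.619  -0.0657  0.07  ] [ 0.8048 -0.062   0.07  ] [ 0.6056 -0.0658  0.07  ] [ 0.802  -0.0639  0.07  ] [0.6094 0.1709 0.07  ]
base S [ 0.4908 -0.1901] [ 0.4949 -0.3284] [ 0.411  -0.3283]
base D [ 0.4078 -0.1842] [ 0.4968 -0.1869] [ 0.4927 -0.3354] [ 0.4063 -0.334 ]
```

```bash
cat >> h.py <<'E'
from scipy.spatial.transform import Rotation as Ro
def quat(rd,s=1):   # tool down, jaws across the rod direction rd (xy)
    r=np.array([*rd,0.])/np.hypot(*rd); x=np.array([0,0,-1.]); z=s*np.cross([0,0,1.],r); y=np.cross(z,x)
    q=Ro.from_matrix(np.c_[x,y,z]).as_quat(); return [q[3],q[0],q[1],q[2]]
RD=(-.0106,-1.)      # rod x at rest
HD=(1.,.010)         # rod x at the heater
G=np.array([.4497,-.259,.1405]); H=np.array([0,0,-.0187])  # TCP = grip + H
E
python3 - <<'E'
from h import *
np.set_printoptions(precision=4,suppress=True)
for s in(1,-1):
  for p,d in [(G,RD),(G+[0,0,.17],RD),([.535,0,.31],HD),([.535,0,.2],HD),([.46,0,.2],HD)]:
    print(s,p,arm.solve_ik(list(np.array(p)+H),quat(d,s)))
print(quat(RD,1),quat(HD,1))
s=arm.read_state(); w,x,y,z=s['tool_rot'];print(Ro.from_quat([x,y,z,w]).as_matrix())
E
```

```text
1 [ 0.4497 -0.259   0.1405] [-0.5225  0.2976 -0.2045  1.0687  0.      1.0589]
1 [ 0.4497 -0.259   0.3105] [-0.5225  0.2532  0.1693  1.4868  0.      1.0589]
1 [0.535, 0, 0.31] [ 0.      0.2883  0.2145  1.497   0.     -0.01  ]
1 [0.535, 0, 0.2] [ 0.      0.2984 -0.0489  1.2235  0.     -0.01  ]
1 [0.46, 0, 0.2] [ 0.      0.147  -0.2419  1.1819  0.     -0.01  ]
-1 [ 0.4497 -0.259   0.1405] [-0.5225  0.2976 -0.2045  1.0687  0.     -2.0827]
-1 [ 0.4497 -0.259   0.3105] [-0.5225  0.2532  0.1693  1.4868  0.     -2.0827]
-1 [0.535, 0, 0.31] [0.     0.2883 0.2145 1.497  0.     3.1316]
-1 [0.535, 0, 0.2] [ 0.      0.2984 -0.0489  1.2235  0.      3.1316]
-1 [0.46, 0, 0.2] [ 0.      0.147  -0.2419  1.1819  0.      3.1316]
[np.float64(0.7070968506389074), np.float64(0.003747508043842056), np.float64(0.7070968506389074), np.float64(-0.003747508043842056)] [np.float64(-0.4974938441735996), np.float64(0.502493656685708), np.float64(-0.4974938441735996), np.float64(-0.502493656685708)]
[[-0.0003 -0.937   0.3493]
 [-0.0007  0.3493  0.937 ]
 [-1.      0.     -0.0008]]
```

Run:
```python
from h import *
arm.reach([.56,.04,.36],quat(HD)); a=snap('wrist','wA')
arm.reach(list(G+H+[0,0,.15]),quat(RD)); b=snap('wrist','wB')
print(arm.read_state()['t'],arm.read_state()['eef_pos'])
i=[cv2.cvtColor(k['image'],cv2.COLOR_RGB2BGR) for k in(a,b)]
cv2.imwrite('pics/wA2.png',cv2.resize(i[0][:,:],(800,500)))
cv2.imwrite('pics/wB2.png',cv2.resize(i[1],(800,500)))
```

```text
3.6167 [ 0.45042792 -0.25828632  0.2720818 ]
```

View pics/wA2.png

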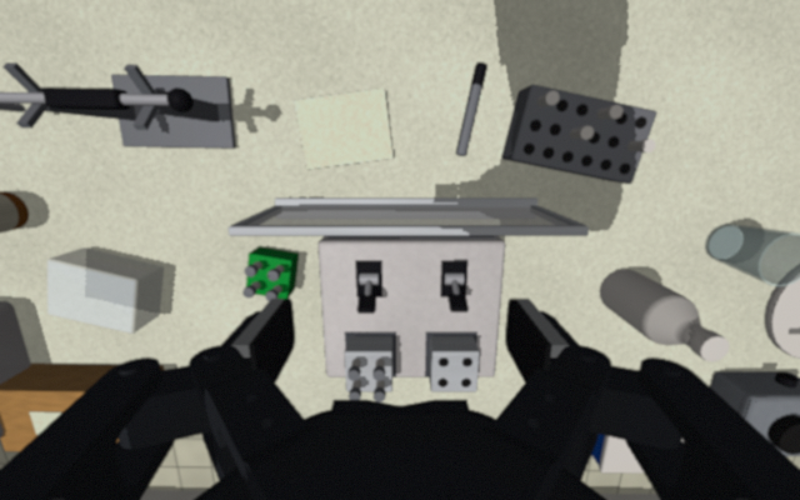

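View pics/wB2.png

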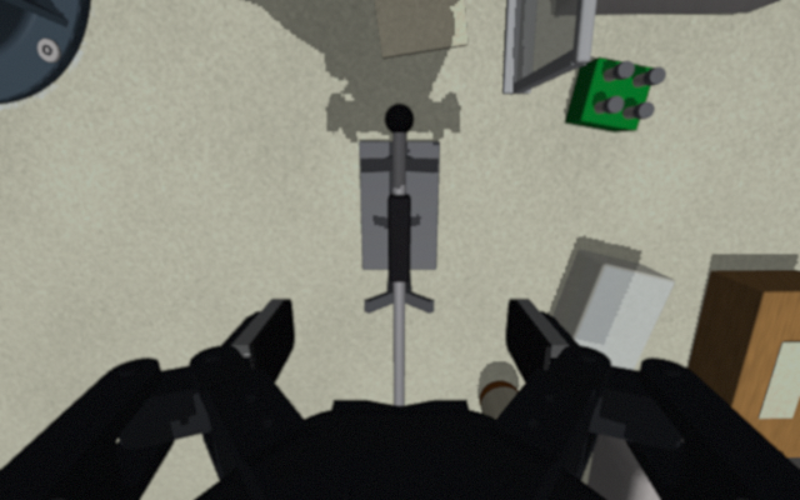

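wA2 confirms the tube block on the -y place at (370,365), with both levers leaning away and their tips at (367,308) and (457,308). wB2 shows the rod straight down the middle, with the handle running from (399,196) to (399,282). Next I'll check these numerically and grasp.

Run:
```python
from h import *
np.set_printoptions(precision=4,suppress=True)
A=load('wA');B=load('wB')
f=lambda u,v:((u+.5)*.8-.5,(v+.5)*.8-.5)
for n,p,z in [('tipR',(367,309),.119),('tipL',(457,309),.119),('slotR',(368,286),.07),('slotL',(455,286),.07),('HRF',(319,240),.07),('HLF',(506,240),.07),('shRtop',(230,232),.15),('shLtop',(587,232),.15),('tubblk front top L',(346,350),.11),('tubblk front top R',(394,350),.11)]: print(n,plane(A,f(*p),z))
for n,p,z in [('ball',(399,118),.14),('h-',(399,195),.149),('h+',(399,282),.149),('shaft',(400,400),.14)]: print(n,plane(B,f(*p),z))
arm.move_linear(list(G+H+[0,0,.03]),vel=.15)
print(arm.move_linear(list(G+H),vel=.06,guard=8),arm.read_state()['eef_pos'])
w0=arm.read_state()['wrist_force']
arm.command_gripper(.010); s=arm.read_state(); print(s['t'],s['opening'],s['eef_pos'],s['wrist_force']-w0)
snap('side','sC')
```

```text
tipR [0.6759 0.0034 0.119 ]
tipL [0.6748 0.1093 0.119 ]
slotR [0.6666 0.0005 0.07  ]
slotL [0.6655 0.1138 0.07  ]
HRF [ 0.6053 -0.0603  0.07  ]
HLF [0.603  0.1749 0.07  ]
shRtop [ 0.577 -0.132  0.15 ]
shLtop [0.5734 0.2319 0.15  ]
tubblk front top L [ 0.7362 -0.0244  0.11  ]
tubblk front top R [0.7356 0.0354 0.11  ]
ball [ 0.4503 -0.1704  0.14  ]
h- [ 0.4498 -0.2254  0.149 ]
h+ [ 0.4491 -0.2945  0.149 ]
shaft [ 0.4489 -0.4126  0.14  ]
False [ 0.4497 -0.259   0.1218]
5.8417 0.016831751251522274 [ 0.4496 -0.259   0.1219] [-3.0051  0.0461  2.8689]
```

Run:
```python
from h import *
arm.move_linear(list(G+H+[0,0,.03]),vel=.06)
arm.move_linear(list(G+H+[0,0,.17]),vel=.15)
s=arm.read_state(); print(s['t'],s['opening'],s['wrist_force'])
arm.reach([.50,0,.32+H[2]],quat(HD)); arm.move_linear([.534,0,.32+H[2]],vel=.1)
s=arm.read_state(); print(s['t'],s['opening'],s['eef_pos'])
a=snap('side','sD');b=snap('scene','cD')
x=cv2.cvtColor(a['image'],cv2.COLOR_RGB2BGR)[60:260,220:420];y=cv2.cvtColor(b['image'],cv2.COLOR_RGB2BGR)[80:280,230:430]
cv2.imwrite('pics/D.png',cv2.resize(cv2.hconcat([x,y]),None,fx=2,fy=2,interpolation=cv2.INTER_CUBIC))
```

```text
7.625 0.017344930845630338 [ 0.12035784  0.77328186 -2.9745544 ]
9.15 0.01717348547370663 [ 0.53380955 -0.00063269  0.30096459]
```

View pics/D.png

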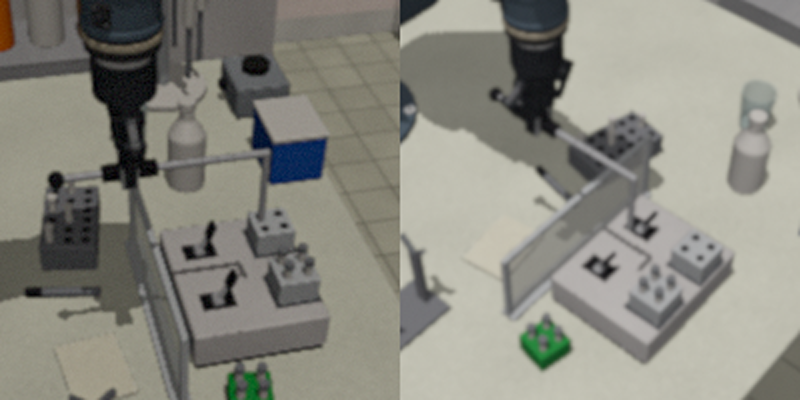

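The rod is held level above the heater, with the leg end at (263,218) in the left image and (636,220) in the right. I'll triangulate it before lowering.

Run:
```python
from h import *
S=load('cD');D=load('sD')
f=lambda u,v:(230+(u-400)/2,80+v/2); g=lambda u,v:(220+u/2,60+v/2)
for n,a,b in [('bend',(637,178),(265,153)),('tip',(635,221),(263,219)),('ball',(497,95),(56,180))]: print(n,tri(ray(S,f(*a)),ray(D,g(*b))))
```

```text
bend (array([0.71292278, 0.00964319, 0.31265384]), np.float64(0.0008291347123294912))
tip (array([0.71454833, 0.01019555, 0.21188942]), np.float64(0.007430012216101185))
ball (array([0.44758224, 0.0027618 , 0.31578089]), np.float64(0.0005324405049286011))
```

Run:
```python
from h import *
arm.move_linear([.531,-.004,.32+H[2]],vel=.05)
print(arm.move_linear([.531,-.004,.208+H[2]],vel=.08,guard=6))
s=arm.read_state(); print(s['t'],s['eef_pos'],s['wrist_force'])
a=snap('side','sE');b=snap('scene','cE')
x=cv2.cvtColor(a['image'],cv2.COLOR_RGB2BGR)[120:260,275:415];y=cv2.cvtColor(b['image'],cv2.COLOR_RGB2BGR)[140:280,290:430]
cv2.imwrite('pics/E.png',cv2.resize(cv2.hconcat([x,y]),None,fx=2.8,fy=2.8,interpolation=cv2.INTER_CUBIC))
```

```text
False
11.05 [ 0.53126976 -0.00401099  0.18973869] [-0.78042106 -0.18980839 -3.08300259]
```

View pics/E.png

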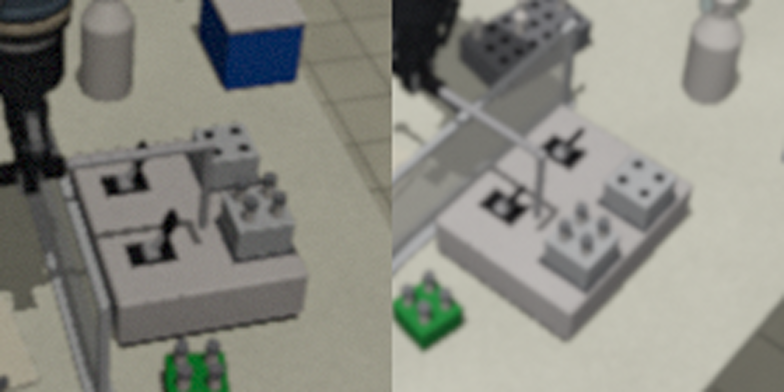

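The leg stands between the right lever and the tube block, with its end at (203,228) on the left and (540,214) on the right. Now I'll pull towards the robot.

Run:
```python
from h import *
S=load('cE');D=load('sE')
f=lambda u,v:(290+(u-392)/2.8,140+v/2.8); g=lambda u,v:(275+u/2.8,120+v/2.8)
print(tri(ray(S,f(540,214)),ray(D,g(203,228))))
z=.208+H[2]
for x in (.50,.48,.472,.466,.460):
    r=arm.move_linear([x,-.004,z],vel=.06 if x>.47 else .03,guard=5)
    s=arm.read_state(); print(x,r,s['t'],s['eef_pos'],s['wrist_force'])
    if r: break
a=snap('side','sF');b=snap('scene','cF')
x=cv2.cvtColor(a['image'],cv2.COLOR_RGB2BGR)[120:260,275:415];y=cv2.cvtColor(b['image'],cv2.COLOR_RGB2BGR)[140:280,290:430]
cv2.imwrite('pics/F.png',cv2.resize(cv2.hconcat([x,y]),None,fx=2.8,fy=2.8,interpolation=cv2.INTER_CUBIC))
```

```text
(array([0.71087996, 0.00315433, 0.09629113]), np.float64(0.0034506006626496962))
0.5 False 11.8167 [ 0.49998607 -0.00399675  0.18941537] [ 0.70545263 -0.11152046 -2.71477334]
0.48 False 12.3 [ 0.47968196 -0.00399809  0.18939623] [-0.33031932 -0.39023382 -2.83079037]
0.472 False 12.5833 [ 0.47201039 -0.00399386  0.18954944] [ 1.6076422   0.32340545 -0.56616659]
0.466 True 12.7917 [ 0.46936699 -0.00398457  0.18935278] [ 1.83192656 -0.12103753 -0.71994696]
```

View pics/F.png

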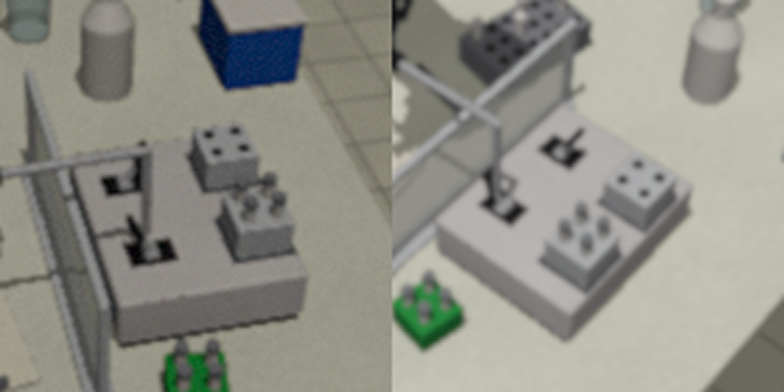

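The right lever now leans towards the robot, with its paddle end at about (132,220) on the left. I'll check the angle by projection and press a little more to feel the stop.

Run:
```python
from h import *
c=load('sF')
for th in (.6,.7,.8,.9):
    a=.45-th; X=np.array([[.654+.055*np.sin(a),.002,.07+.055*np.cos(a)]])
    p=cv2.projectPoints(X,cv2.Rodrigues(c['R'])[0],c['t'],c['camera_matrix'],c['D'])[0].ravel(); print(th,(p-[275,120])*2.8)
z=.208+H[2]
for x in (.4665,.464,.461):
    r=arm.move_linear([x,-.004,z],vel=.02,guard=6); arm.dwell(.15)
    s=arm.read_state(); print(x,r,s['t'],s['eef_pos'],s['wrist_force'])
    if r: break
a=snap('side','sG')
x=cv2.cvtColor(a['image'],cv2.COLOR_RGB2BGR)[160:240,290:370]
cv2.imwrite('pics/G.png',cv2.resize(x,None,fx=6,fy=6,interpolation=cv2.INTER_CUBIC))
```

```text
0.6 [140.54224596 214.60859588]
0.7 [135.25790501 216.18689207]
0.8 [130.09213355 218.13900419]
0.9 [125.10129026 220.4434215 ]
0.4665 False 13.3333 [ 0.46657056 -0.00398279  0.18923226] [ 2.01087577  0.14309735 -0.14847188]
0.464 False 13.7583 [ 0.46395541 -0.00403283  0.18925528] [ 0.44630422  0.04377704 -1.62523778]
0.461 False 14.2083 [ 0.46093795 -0.00399814  0.18926203] [ 0.92687113 -0.12485048 -0.48083637]
```

View pics/G.png

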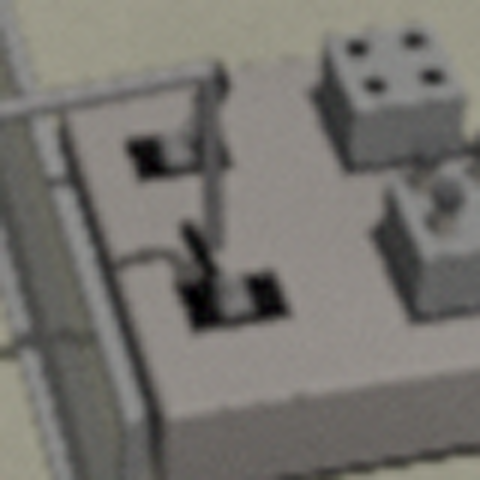

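Run:
```python
from h import *
c=load('sG')
P=lambda X,s=6,o=(290,160):((cv2.projectPoints(np.array([X],float),cv2.Rodrigues(c['R'])[0],c['t'],c['camera_matrix'],c['D'])[0].ravel()-o)*s).round(1)
for n,X in [('bend',(.640,0,.208)),('tip',(.640,0,.098)),('tip+10',(.650,0,.098)),('tip+20',(.66,0,.098))]: print(n,P(X))
for th in (.6,.7,.8,.9,.95):
  print(th,[P((.654+r*np.sin(.45-th),y,.07+r*np.cos(.45-th))) for r,y in ((.055,.002),(.055,.013),(.055,-.009),(.029,.002))])
b=snap('scene','cG')
y=cv2.cvtColor(b['image'],cv2.COLOR_RGB2BGR)[160:230,295:365]
cv2.imwrite('pics/G2.png',cv2.resize(y,None,fx=6,fy=6,interpolation=cv2.INTER_CUBIC))
c=b
print('scene bend,tip',P((.640,0,.208),6,(295,160)),P((.640,0,.098),6,(295,160)),P((.65,0,.098),6,(295,160)),'lever tip',[P((.654+.055*np.sin(.45-th),.002,.07+.055*np.cos(.45-th)),6,(295,160)) for th in(.6,.75,.9)])
```

```text
bend [205.1  85.5]
tip [198.6 265.7]
tip+10 [219.2 262.6]
tip+20 [239.8 259.6]
0.6 [array([211.2, 219.9]), array([205.5, 204.3]), array([216.9, 235.6]), array([217.6, 258.9])]
0.7 [array([199.8, 223.3]), array([194.2, 207.7]), array([205.5, 239. ]), array([211.7, 260.6])]
0.8 [array([188.8, 227.4]), array([183.2, 211.8]), array([194.4, 243.2]), array([205.9, 262.8])]
0.9 [array([178.1, 232.4]), array([172.6, 216.7]), array([183.6, 248.2]), array([200.4, 265.3])]
0.95 [array([172.9, 235.1]), array([167.5, 219.5]), array([178.4, 251. ]), array([197.7, 266.8])]
scene bend,tip [183.4 139.8] [179.3 276.9] [193.6 286.5] lever tip [array([191.1, 248.9]), array([179.4, 243.3]), array([168.3, 239.6])]
```

View pics/G2.png

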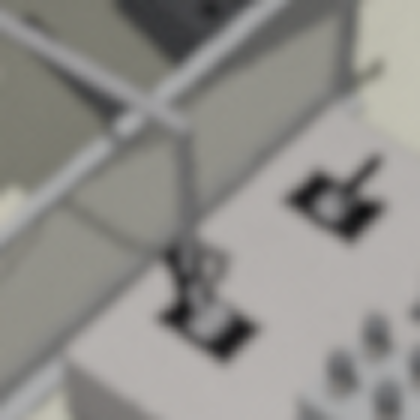

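The rod pitched slightly in the grip, which suggests the lever is on its stop. I'll back off, lift, and measure the lever from clear views numerically.

Run:
```python
from h import *
z=.208+H[2]
arm.move_linear([.490,-.004,z],vel=.08); arm.move_linear([.525,-.004,.32+H[2]],vel=.12)
arm.move_linear([.50,-.07,.335+H[2]],vel=.15); arm.dwell(.2)
a=snap('wrist','wH'); snap('side','sH'); snap('scene','cH'); s=arm.read_state(); print(s['t'],s['wrist_force'],s['opening'])
def P(c,X):
    X=np.array(X,float)
    if 'R' in c: R,t=c['R'],c['t']
    else:
        w,x,y,q=c['rot'];A=Ro.from_quat([x,y,q,w]).as_matrix();T=c['T_tool_cam'];R=(A@T[:3,:3]).T;t=-R@(c['eef']+A@T[:3,3])
    return cv2.projectPoints(X[None],cv2.Rodrigues(R)[0],t,c['camera_matrix'],c['D'])[0].ravel().round(1)
for y in(.002,.11):
  for th in(0,.6,.75,.9): print(y,th,P(a,(.654+.055*np.sin(.45-th),y,.07+.055*np.cos(.45-th))))
  print('piv',P(a,(.654,y,.07)))
g=cv2.cvtColor(a['image'],cv2.COLOR_RGB2GRAY)
for y in(.002,.11):
  u,v=P(a,(.654,y,.09)).astype(int); print(u-16,v-24); 
  for r in range(v-24,v+30,1): print(r,''.join('#%*+-. '[min(6,int(k)//25)] for k in g[r,u-16:u+17]))
w=cv2.resize(cv2.cvtColor(a['image'],cv2.COLOR_RGB2BGR),(800,500)); cv2.imwrite('pics/H.png',w)
```

```text
16.9333 [-6.96948182e-04 -4.72441723e-01 -2.92342823e+00] 0.01718183452590199
0.002 0 [370.  302.9]
0.002 0.6 [372.  284.3]
0.002 0.75 [372.1 278.2]
0.002 0.9 [372.1 271.9]
piv [365.4 269. ]
0.11 0 [448.  303.4]
0.11 0.6 [452.8 284.9]
0.11 0.75 [453.  278.8]
0.11 0.9 [452.7 272.5]
piv [436.  269.5]
351 252
252 ****%%#########%- ..----.        
253 **+**%#########%+-.-----.        
254 *****%##########%+-------.       
255 *****%###########*+++++++--...   
256 ******%##########%%%%%*%%*+--.   
257 ******%############%#####%+--.   
258 +****%%##################*+--.   
259 +**%%%###################*+-.    
260 *%%######################*-.     
261 %########################*-.     
262 #########################*-      
263 #########################*-      
264 #########################%-      
265 #########################%+      
266 ##########%%#%#%##########*.     
267 ##########%%#%%%##########%-     
268 ##########################%+     
269 ###########################*.    
270 ###########################%-    
271 ###########################%*-.  
272 ############################
[... 2619 characters left out ...]
#############%*+
288 ################################%
289 #################################
290 #################################
291 #################################
292 #################################
293 #################################
294 #################################
295 #################################
296 #################################
297 #################################
298 #################################
299 #################################
300 #################################
301 #################################
302 #################################
303 #################################
304 #################################
305 ###%#############################
```

Run:
```python
from h import *
a=load('sH');b=load('cH')
def crop(c,u0,v0,w,h,f,dots):
    im=cv2.resize(cv2.cvtColor(c['image'],cv2.COLOR_RGB2BGR)[v0:v0+h,u0:u0+w],None,fx=f,fy=f,interpolation=cv2.INTER_CUBIC)
    for X,col in dots:
        p=cv2.projectPoints(np.array([X]),cv2.Rodrigues(c['R'])[0],c['t'],c['camera_matrix'],c['D'])[0].ravel()
        q=((p-[u0,v0]+.5)*f-.5).round().astype(int); cv2.circle(im,tuple(int(k) for k in q),2,col,-1)
    return im
dots=[((.654+.055*np.sin(.45-t),.002,.07+.055*np.cos(.45-t)),col) for t,col in((.6,(0,0,255)),(.75,(0,255,255)),(.9,(0,255,0)))]
dots.append(((.654+.055*np.sin(.45),.109,.07+.055*np.cos(.45)),(255,0,0)))
A=crop(a,300,165,50,60,8,dots);B=crop(b,300,180,50,60,8,dots)
Z=cv2.hconcat([A,B])
cv2.imwrite('pics/I.png',Z); print(Z.shape)
```

```text
(480, 800, 3)
```

View pics/I.png

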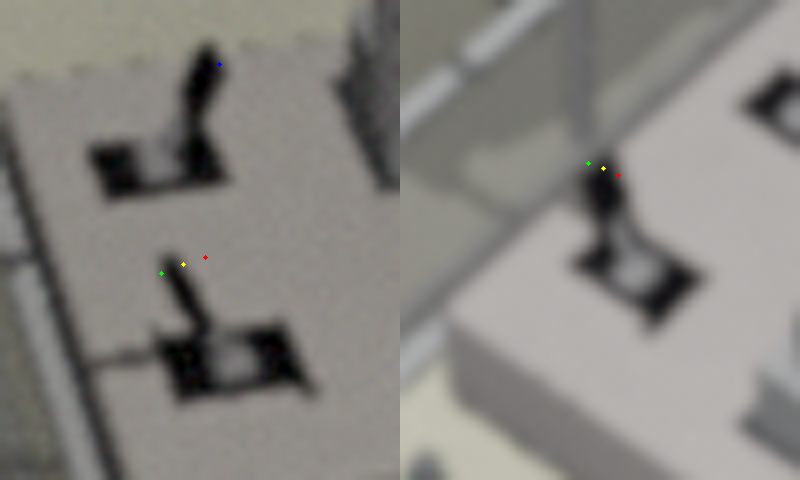

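The last view, I, shows the right paddle end at about (172,262), against (183,264) predicted for 0.75 and (161,273) for 0.9. The left lever is still off. So the lever stands at only about 0.75–0.8 rad, short of the stop. I'll pull again, slightly lower and further.

Run:
```python
from h import *
def F(n=8):
    v=[]
    for _ in range(n): arm.dwell(.02); v.append(arm.read_state()['wrist_force'])
    return np.mean(v,0).round(2)
arm.move_linear([.508,-.004,.335+H[2]],vel=.15)
z=.199+H[2]
print(arm.move_linear([.508,-.004,z],vel=.1,guard=6)); arm.move_linear([.475,-.004,z],vel=.08)
print(F())
for x in (.468,.463,.459,.456,.453,.450,.447):
    r=arm.move_linear([x,-.004,z],vel=.03,guard=9); f=F(); s=arm.read_state(); print(x,r,f,round(s['t'],2),s['opening'],s['ft_torque'].round(3))
    if r: break
snap('side','sJ');snap('scene','cJ')
c=load('sJ'); g=cv2.cvtColor(c['image'],cv2.COLOR_RGB2GRAY)
for nm in('sH','sJ'):
  g=cv2.cvtColor(load(nm)['image'],cv2.COLOR_RGB2GRAY); print(nm)
  for r in range(188,216): print(r,' '.join('%3d'%k for k in g[r,312:342]))
```

```text
False
[-0.13 -0.03 -2.46]
0.468 False [ 0.02  0.04 -2.37] 20.24 0.017490689378265804 [-0.016  0.015  0.086]
0.463 False [ 1.89 -0.04 -0.49] 20.69 0.01658683437684086 [-0.025 -0.892 -0.092]
0.459 False [ 1.73 -0.21 -0.26] 21.11 0.016949031345280762 [ 0.024 -0.791  0.037]
0.456 False [ 1.88 -0.23 -0.02] 21.49 0.017261959120661752 [-0.004 -0.895  0.011]
0.453 False [ 1.66  0.18 -0.33] 21.88 0.016950268160621135 [-0.017 -0.931 -0.009]
0.45 False [ 1.92 -0.13 -0.09] 22.26 0.017207833204377417 [-0.009 -1.027  0.008]
0.447 False [ 2.26 -0.55  0.51] 22.64 0.01700286047119297 [-0.051 -0.952  0.046]
sH
188  92  38  16  14  18  35  54  59  66  71  67  73  77  84  95 107 124 135 138 139 140 139 142 141 139 139 141 139 139 139
189 109  65  45  55  64  73  83  91 106 117 120 123 128 127 129 137 140 144 141 139 140 139 140 142 140 140 142 139 140 137
190 126 106 107 118 122 123 127 130 135 138 139 140 140 142 141 142 144 141 141 140 138 141 140 143 142 139 142 140 139 139
191 135 132 136 141 140 138 140 139 141 141 140 140 141 141 140 139 142 141 141 139 140 138 143 139 140 141 141 140 137 141
192 
[... 5746 characters left out ...]
   2  11  14  29  65  95 113 121 118  95  56  24  12  15  28  79 119 141 141 141
211 125 140 140 140 141 141 140 133 104  47  13  12   0  26  55  88 106 109 104  85  58  12  12  12  15  53 104 138 142 141
212 120 136 139 141 139 140 141 136 118  65  18  12   6  17  33  73  85  79  73  65  43  31  25  37  52  65  99 132 142 140
213 112 136 141 140 139 138 143 139 125  81  26  10  18  19  26  45  60  52  61  63  67  75  83  94 109 118 125 135 141 143
214 100 126 139 140 139 140 138 142 134 105  57  44  51  65  77  82  82  90 107 118 125 126 128 132 137 141 139 142 142 141
215  85 119 134 139 141 140 139 142 140 124  96 100 109 120 123 127 128 129 137 140 142 142 141 144 143 141 143 139 140 143
```

The lever image is identical before and after 20 mm of further pull at about 2 N, so the lever was already on its stop and the rod has pitched in the grip instead. I'll retract, return above the rest, and measure the pitch from the black ball.

```bash
cat >> h.py <<'E'
def proj(c,X):
    return cv2.projectPoints(np.array([X],float),cv2.Rodrigues(c['R'])[0],c['t'],c['camera_matrix'],c['D'])[0].ravel()
def ball(c,X,rad=22,th=45):
    u,v=proj(c,X).round().astype(int)
    g=cv2.cvtColor(c['image'],cv2.COLOR_RGB2GRAY)[v-rad:v+rad,u-rad:u+rad]
    n,_,st,ce=cv2.connectedComponentsWithStats((g<th).astype(np.uint8))
    out=[]
    for i in range(1,n):
        if st[i,4]>8: out.append((st[i].tolist(),(ce[i]+[u-rad,v-rad]).round(1).tolist()))
    return (u,v),out
E
python3 - <<'E'
from h import *
arm.move_linear([.478,-.004,.202+H[2]],vel=.08); arm.move_linear([.49,-.004,.335+H[2]],vel=.15)
arm.reach(list(G+H+[0,0,.17]),quat(RD)); arm.dwell(.2)
a=snap('side','sK');b=snap('scene','cK'); s=arm.read_state(); print(s['t'],s['eef_pos'],s['opening'])
X=G+[0,.09,.155]
for c in(a,b): print(ball(c,X))
for c,X0 in((load('side0'),G+[0,.09,0]),(load('scene0'),G+[0,.09,0])): print('ref',ball(c,X0))
E
```

```text
25.6417 [ 0.45004089 -0.25836141  0.291885  ] 0.016838110396629646
((np.int64(259), np.int64(204)), [([0, 0, 44, 44, 1504], [259.9, 201.6])])
((np.int64(238), np.int64(163)), [([0, 0, 6, 18, 72], [217.7, 148.2]), ([0, 21, 2, 6, 9], [216.3, 165.0]), ([20, 20, 4, 5, 17], [237.6, 163.1]), ([0, 29, 9, 13, 64], [218.9, 174.9])])
ref ((np.int64(264), np.int64(250)), [([20, 20, 6, 6, 25], [264.2, 250.0]), ([22, 39, 7, 5, 32], [267.0, 269.2])])
ref ((np.int64(244), np.int64(198)), [([0, 33, 9, 9, 39], [225.6, 212.3])])
```

Run:
```python
from h import *
b=load('cK'); o,d=ray(b,(237.6,163.1)); X=o+d*(.4508-o[0])/d[0]; print('ball',X, X-(G+[0,0,.17]), b['eef'])
p=np.arctan2((G[2]+.17)-X[2],X[1]-G[1]); print('pitch',p)
g=cv2.cvtColor(load('sK')['image'],cv2.COLOR_RGB2GRAY)
# expected bend/tip for this pitch, in both views
r=np.array([-.0106,-np.cos(p),np.sin(p)]); k=np.array([0,-np.sin(p),-np.cos(p)])
for n in('sK','cK'):
    c=load(n); g=cv2.cvtColor(c['image'],cv2.COLOR_RGB2GRAY); Gz=G+[0,0,.17]
    tip=Gz+.175*r+.11*k; u,v=proj(c,tip).round().astype(int); print(n,'bend',proj(c,Gz+.175*r),'tip',(u,v))
    for y in range(max(v-14,0),min(v+10,400)): print(y,' '.join('%3d'%q for q in g[y,u-12:u+13]))
```

```text
ball [ 0.4508     -0.16993644  0.2976962 ] [ 0.0011      0.08906356 -0.0128038 ] [ 0.45009739 -0.25821817  0.2918963 ]
pitch 0.14278198612107001
sK bend [277.23415166 291.24590051] tip (np.int64(281), np.int64(333))
319  55  60  61  59  55  55  63  65  67  78  93 104 107 101  96  90  96  95  95  97  95  97 100 113 139
320  60  56  60  53  51  59  61  66  69  78  92 103 108 101  92  92  99  97 100  96  97  94  97 108 138
321  75  62  62  56  56  58  60  69  66  71  89  99 110 104  98  92  95  98  96  95  95  93  99 105 133
322  85  65  57  53  53  56  63  66  67  71  86 102 108 106  95  93  95  97  96  94  97  96  96 101 124
323  81  58  57  57  60  57  59  66  69  69  81 101 109 105 100  92  95  98  97  96  96  99  95  98 115
324  85  61  58  56  51  60  62  70  70  69  85 102 106 106  99  89  91  97  95  97  98  98  97  95 111
325  86  66  56  51  56  58  59  70  67  65  78 100 109 106  98  90  91  96  97  99  96  96  99  96 109
326  90  78  60  56  54  54  59  65  67  68  82  99 110 107 102  88  85  97  97  96  97  96  95  96 104
327 100  83  59  52  55  54  58  62  66  68  76  95 
[... 3478 characters left out ...]
 189 189 189 189 188 188 189 190 191 190 190 189 188 188 188 188 190 190 190
240 188 188 188 187 188 189 189 189 189 189 188 188 189 190 190 189 189 188 188 188 188 188 189 188 188
241 188 189 188 188 189 189 189 189 189 189 189 189 189 189 190 188 187 187 187 188 188 188 187 187 188
242 187 188 188 189 189 190 188 189 189 189 188 188 188 188 188 189 188 188 187 188 189 187 188 187 188
243 187 189 188 188 189 189 189 189 188 188 187 187 187 188 188 188 189 188 189 189 190 190 189 188 189
244 187 189 189 188 188 189 189 189 189 187 187 187 187 188 188 188 188 188 188 189 190 190 189 189 188
245 186 188 188 188 188 188 188 189 189 188 188 187 188 188 188 188 188 187 188 189 189 190 189 188 187
```

The pitch is 0.143 rad nose-up, and the tip pixel matches the prediction exactly, so there was no slide along the handle. I'll tilt the tool to level the rod, recheck the tip, and lay the rod down.

```bash
cat >> h.py <<'E'
def tq(p):
    q=quat(RD); A=Ro.from_quat([q[1],q[2],q[3],q[0]]).as_matrix(); A=Ro.from_rotvec(A[:,2]*p).as_matrix()@A
    k=Ro.from_matrix(A).as_quat(); return [k[3],k[0],k[1],k[2]],A[:,0]
E
python3 - <<'E'
from h import *
q,ax=tq(.143); print(ax)
T=lambda dz:list(G+[0,0,dz]+.0187*ax)
arm.move_linear(T(.17),vel=.05,ori=q); arm.dwell(.2)
b=snap('scene','cL'); X=G+[0,0,.17]; print(arm.read_state()['t'])
print('ball exp',proj(b,X+[0.001,.09,0]),ball(b,X+[0.001,.09,0],10))
tip=X+[-.002,-.175,-.11]; u,v=proj(b,tip).round().astype(int); print('tip exp',proj(b,tip),proj(b,X+[-.002,-.175,0]))
g=cv2.cvtColor(b['image'],cv2.COLOR_RGB2GRAY)
for y in range(v-8,v+8): print(y,u-12,' '.join('%3d'%k for k in g[y,u-12:u+13]))
E
```

```text
[ 0.00151055  0.14250512 -0.98979291]
26.1833
ball exp [237.24706101 159.76501174] ((np.int64(237), np.int64(160)), [([8, 8, 5, 5, 19], [237.2, 159.8])])
tip exp [171.62585743 238.4414769 ] [161.34505467 214.19959686]
230 160 189 189 190 191 187 172 142 109 101 135 170 186 190 191 191 192 191 191 192 192 191 190 189 189 190
231 160 189 189 190 191 189 179 155 122 100 121 160 182 189 191 191 191 192 192 193 191 191 189 189 190 190
232 160 188 189 190 190 190 185 167 136 105 107 144 174 187 190 191 191 192 192 192 190 190 190 190 190 190
233 160 189 190 191 190 190 188 174 146 114  98 124 163 183 189 191 191 191 192 192 190 190 190 190 191 191
234 160 189 190 191 191 191 190 181 159 126  99 110 148 177 188 190 191 192 192 191 190 189 190 189 189 190
235 160 189 190 190 191 191 190 187 172 144 111 104 136 171 187 190 191 191 192 190 189 189 189 188 189 191
236 160 189 189 190 190 190 191 191 182 160 126 103 123 162 183 189 191 191 190 189 188 187 187 188 189 191
237 160 189 188 188 189 190 192 191 187 169 138 108 110 145 175 188 191 191 190 189 188 188 188 188 189 191
238 160 190 189 188 188 189 191 191 189 176 152 122 113 141 172 187 190 191 191 190 190 189 190 189 190 190
239 160 190 190 189 189 189 191 191 190 185 170 153 146 160 178 188 190 191 191 190 190 191 191 192 192 191
240 160 190 190 190 190 190 190 191 191 190 185 179 177 181 186 189 190 190 190 190 189 191 192 193 193 192
241 160 190 190 190 190 189 190 190 190 190 189 188 188 188 189 189 189 188 189 190 190 191 191 192 192 191
242 160 189 190 189 189 189 189 190 190 190 189 189 189 189 190 189 189 190 189 190 190 190 191 191 191 188
243 160 190 189 190 188 188 188 189 189 190 189 189 190 190 190 190 190 189 190 189 190 189 190 190 190 189
244 160 190 191 189 188 188 188 189 189 190 189 190 190 190 191 191 190 190 189 190 189 188 188 189 188 189
245 160 190 190 189 189 188 189 189 190 189 188 188 189 190 190 190 189 189 189 188 188 188 189 189 188 188
```

The ball and the tip both match a level rod to within half a pixel. Now I'll lower it slowly.

Run:
```python
from h import *
q,ax=tq(.143)
T=lambda dz:list(G+[0,0,dz]+.0187*ax)
arm.move_linear(T(.025),vel=.12); arm.dwell(.1); print(arm.read_state()['wrist_force'])
for dz in(.008,.003,.001,0.):
    r=arm.move_linear(T(dz),vel=.03,guard=5); arm.dwell(.1); s=arm.read_state(); print(dz,r,s['eef_pos']-.0187*ax-G,s['wrist_force'])
    if r: break
b=snap('scene','cM'); o=load('scene0')
print(ball(o,G+[.001,.09,0],10,60),ball(b,G+[.001,.09,0],10,60),s['t'])
```

```text
[-0.3128926   0.17652555 -1.51058391]
0.008 False [ 1.12989917e-04 -4.03561134e-05  8.16681204e-03] [-0.38311658  0.71060771 -2.94608828]
0.003 False [-2.42779963e-05  2.73134863e-05  3.00097753e-03] [-0.3708875   0.42778303 -2.79874242]
0.001 False [-3.48235981e-05 -5.98670031e-06  9.79580641e-04] [-0.37265702  0.0225697  -3.14847221]
0.0 False [ 2.09904105e-05 -6.15257486e-05  4.90379272e-04] [-3.96505551  0.16771449  5.90418171]
((np.int64(244), np.int64(198)), [([9, 9, 4, 3, 9], [244.3, 197.9])]) ((np.int64(244), np.int64(198)), [([8, 8, 5, 5, 21], [244.0, 198.0])]) 29.575
```

Contact came in the last 0.5 mm, which matches the original lie. I'll release, withdraw along the tool axis, and compare with the starting picture.

Run:
```python
from h import *
q,ax=tq(.143)
arm.command_gripper(.085); arm.dwell(.2)
p=G+.0187*ax
arm.move_linear(list(p-.06*ax),vel=.08); arm.move_linear(list(p-.06*ax+[-.02,.02,.12]),vel=.2)
arm.reach([.30,.28,.33],quat(RD)); arm.dwell(.3)
s=arm.read_state(); print(s['t'],s['opening'],s['wrist_force'])
for n,t in(('scene','cN'),('side','sN')):
    c=snap(n,t); o=load({'scene':'scene0','side':'side0'}[n])
    print(n,ball(o,G+[.001,.09,0],10,60),ball(c,G+[.001,.09,0],10,60))
    a=[cv2.cvtColor(k['image'],cv2.COLOR_RGB2GRAY).astype(int) for k in(o,c)]
    d=(abs(a[0]-a[1])>30).astype(np.uint8)
    k,_,st,ce=cv2.connectedComponentsWithStats(d)
    for i in range(1,k):
        if st[i,4]>6: print(st[i],ce[i].round())
```

```text
34.425 0.08529802476248531 [-0.43991648 -0.34031268 -0.55965767]
scene ((np.int64(244), np.int64(198)), [([9, 9, 4, 3, 9], [244.3, 197.9])]) ((np.int64(244), np.int64(198)), [([9, 9, 3, 3, 9], [244.0, 198.0])])
[152   0   9   7  32] [156.   3.]
[206   0  15  85 689] [212.  37.]
[298   0  34  69 819] [318.  37.]
[152  11   8  21 125] [155.  20.]
[297  16  11   4  30] [303.  17.]
[303  21   9   4  26] [307.  23.]
[287  23  16  36 229] [293.  41.]
[162  28   8  38 169] [165.  49.]
[152  36   9  33 210] [155.  50.]
[ 261   70   98   30 1527] [312.  87.]
[238  74  23   7  74] [250.  77.]
[202  88  20  36 153] [215. 106.]
[194  93   7   5  13] [197.  95.]
[174  94   6   6  17] [176.  96.]
[180  94   7  12  24] [183.  99.]
[ 228   97  128   34 2029] [303. 113.]
[164 102  29  24 218] [175. 115.]
[232 132  12  12  86] [238. 137.]
[322 199  16  16  99] [328. 207.]
side ((np.int64(264), np.int64(250)), [([7, 7, 8, 7, 35], [264.1, 249.8])]) ((np.int64(264), np.int64(250)), [([7, 8, 8, 6, 34], [264.2, 250.4])])
[ 26   0  31  10 254] [40.  4.]
[  93    0   63  100 2611] [130.  39.]
[145   0  41  25 857] [165.  11.]
[   0    6   59  145 2479] [24. 85.]
[ 151   23   57   69 1817] [176.  55.]
[150  63   2   4   8] [150.  64.]
[154  65   2   4   8] [154.  66.]
[  86  114  134  110 5073] [156. 159.]
[ 82 191   9  29  95] [ 87. 203.]
[332 194   7  12  57] [335. 200.]
[320 197   7  11  40] [323. 202.]
[ 76 198   5   8  19] [ 78. 202.]
[ 64 204  17  20 119] [ 73. 213.]
[  0 208  31  22 412] [ 13. 222.]
[128 228  18  12  98] [138. 232.]
[ 21 237  22  28 399] [ 32. 252.]
[ 67 236  38  16 122] [ 87. 245.]
```

```bash
python3 -c "
from h import *
arm.sign_off()"
```

```text
the job is handed in; nothing more can be done
```

I pulled the right switch, the one behind which the tube block stands, over towards the robot. I then laid the rod back in both notches, let go and handed the job in at about 34 s of robot time; the hand-in gave no verdict.

**Scene:** comparing the scene and side pictures from before and after, only the arm with its shadows and the right lever have changed. The rod's ball is back within about 0.6 pixel. The left lever, blocks, shield and bystanders show no change.

**Switch angle:** this check disagreed with itself. From the image I read about 0.75–0.8 rad. A second pull of about 20 mm at roughly 2 N did not move the lever at all, so I took it to be on its stop at 0.9 rad.

**Rod in the grip:** the rod pitched 0.14 rad in the fingers during the pull. I measured this and tilted the tool to level the rod before laying it down. The ball and the leg end then matched a level rod to within half a pixel, and contact came in the last 0.5 mm of lowering.

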